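# Eject the spice tin and trap it

### The job

Eject the longer of the two spice tins from the dispenser: with one fingertip press the key beside its lane fully down, and with the other finger, standing in that lane, catch the tin as it rolls out, before it rolls off the front. Finish while holding it so, with the key still down and the tin at rest on the runway against your finger. Let the key and not your finger move the tin out of its seat, do not grip or lift it, and leave the shorter tin, its key and the jars and kitchen things around alone.

Things in the scene. Friction and masses are not known exactly. Their poses are not given: they have to be found in the camera images.
- dispenser: Fixed wooden two-lane tin dispenser, 185 mm (x) by 250 mm (y). Origin on the worktop midway between the keys; +x runs uphill to the seats and rear board (54 mm high, x +130), +y is its left, the open front edge is at x -55. Each lane: level seat (floor 40 mm high, centre x +90), 3 mm ridge at x +77, then from x +70 a 9 degree runway down to the front, nothing there to stop a tin.
- long_tin: The longer spice tin: plain closed steel cylinder, 50 mm diameter, 44 mm long, about 0.13 kg, lying across its lane in a seat. Origin at its centre, on its axis; its y axis is its axis. 65 mm above the worktop when seated. It may be in either lane.
- short_tin: The shorter spice tin: the same steel cylinder of 50 mm diameter but 28 mm long, about 0.09 kg, seated in the other lane. Origin at its centre; y is its axis.
- key_left_top (a point): Centre of the top face of the left key (dispenser y +100, x 0), which works the left (+y) lane: black plastic push key, 40 mm along the dispenser's x and 36 mm along its y, top 55 mm above the worktop when up, 43 mm when fully down; the wooden housing around it is 40 mm high.
- key_right_top (a point): The same for the right key (dispenser y -100, x 0), which works the right (-y) lane.
- key_left (a joint): Travel of the left key: 0 up, 0.012 m fully down; spring 2 N to start, 6 N at the bottom. Pressing raises a lifter under the tin in the left lane (12 mm at full travel); late in the travel the tin tips over the ridge, rolls down the runway and off the front within about a second unless a finger stands in its way.
- key_right (a joint): The same for the right key and the right lane.
- lane_left (a point): On the floor of the left lane's runway, on its centreline, level with the keys (dispenser x 0, y +33), 29 mm above the worktop; the left key's centre is 67 mm off along dispenser y. Lane 50 mm wide between walls 10 mm above its floor. A fingertip here at the height of the pressed key is 14 mm above the runway and stops the tin.
- lane_right (a point): The same for the right lane (dispenser y -33); the right key lies 67 mm from it.
- jar_a: Bystander, loose: square clear spice jar with round steel lid, 50 mm square, 92 mm tall with its lid. Origin: centre of its underside. Stands to the left of the dispenser.
- jar_b: Bystander, loose: square clear spice jar with round steel lid, 50 mm square, 92 mm tall with its lid. Origin: centre of its underside. Stands to the right of the dispenser.
- jar_c: Bystander, loose: square clear spice jar with round steel lid, 44 mm square, 70 mm tall with its lid. Origin: centre of its underside. Stands in front of the dispenser, on the robot's side.
- mill: Bystander, loose: turned wooden pepper mill, 54 mm across, 145 mm tall, behind the dispenser. Origin: centre of its underside.
- bowl: Bystander, loose: white bowl, 100 mm across, 45 mm high, off to the right. Origin: centre of its underside.
- spoon: Bystander, loose: spoon lying flat on the worktop, off to the left. Origin: underside of its middle.
Not all that is in view belongs to the job. Leave any orange or yellow look-alike of the long_tin alone.

How it is judged:
On the way, in this order (a step that is already met when the one before it is completed fails the run):
1. the long tin's key is being pressed while the tin is still in its seat (((y of long_tin in the frame of dispenser above 0 m and value of joint key_left above 0.003 m) or (y of long_tin in the frame of dispenser below 0 m and value of joint key_right above 0.003 m)) and x of long_tin in the frame of dispenser above 0.075 m), for 0.02 s.
2. the tin has come out and rests against a finger on the runway, key still down (((y of long_tin in the frame of dispenser above 0 m and value of joint key_left above 0.008 m) or (y of long_tin in the frame of dispenser below 0 m and value of joint key_right above 0.008 m)) and x of long_tin in the frame of dispenser between -0.045 and 0.07 m and z of long_tin in the frame of dispenser between 0.042 and 0.075 m and contact force between the fingers and long_tin above 0.03 N and contact force between the fingers and dispenser above 1 N and contact force between long_tin and dispenser above 0.3 N and linear speed of long_tin below 0.02 m/s), for 0.3 s.
At the end, for the whole second after the job is handed in: The long tin's key is held 8 mm or more down; that tin lies still on its runway, out of its seat (centre at dispenser x -45 to +70 mm), against a finger, carried by the runway. Short tin within 10 mm and bystanders within 30 mm of their starts; other key up (under 4 mm) (all of step 2 and distance of short_tin from where it was at the start of the episode below 0.01 m and distance of each of jar_a, jar_b, jar_c, mill, bowl, spoon from where it was at the start of the episode below 0.03 m and not ((y of long_tin in the frame of dispenser above 0 m and value of joint key_right above 0.004 m) or (y of long_tin in the frame of dispenser below 0 m and value of joint key_left above 0.004 m))); the arm keeps its last pose, push and grip.
It fails at once if the long tin is lifted (centre more than 90 mm above the worktop) (height (world z) of long_tin above 0.09 m).
It fails at once if the long tin rolls off the dispenser (x of long_tin in the frame of dispenser below -0.058 m or height (world z) of long_tin below 0.038 m).
It fails at once if a finger pushes the long tin while it is in its seat (over 0.5 N) (x of long_tin in the frame of dispenser above 0.08 m and contact force between the fingers and long_tin above 0.5 N).
It fails at once if the wrong key is pressed (over 5 mm) ((y of long_tin in the frame of dispenser above 0 m and value of joint key_right above 0.005 m) or (y of long_tin in the frame of dispenser below 0 m and value of joint key_left above 0.005 m)).
It fails at once if the short tin is moved more than 15 mm or a bystander more than 40 mm (distance of short_tin from where it was at the start of the episode above 0.015 m or distance of any of jar_a, jar_b, jar_c, mill, bowl, spoon from where it was at the start of the episode above 0.04 m).
It also fails if it takes over 35 s, if anything falls off the work surface, if the arm or the gripper's body presses on something with over 40 N, if the wrist force passes 120 N, or if a joint passes its speed limit or range.

### The arm

A 6-joint arm with a two-finger parallel gripper is mounted at the origin on the work surface. World frame = base frame: x ahead of the robot, y to its left, z up, the work surface at z = 0. Lengths are in m, angles in rad, forces in N, time in s.
With the tool pointing down it reaches from about 0.35 to 0.775 m from the base axis. Payload 5.5 kg.
Tool frame: the origin (TCP) lies at the very end of the fingers, on their centre line; the grasp point (between the pads) lies env.grasp_offset behind it (env.grasp_offset is the distance from the TCP to the grasp point, in m); x points along the fingers, y is the direction in which the jaws open and shut, and the axes are right-handed (so a half turn about x gives the same grasp; the last joint's range is limited). The gripper opens to 85 mm and grips with 20 to 120 N. Pads are 22 mm wide; open, the fingers measure 114 mm over their backs; the gripper's body (76 mm by 85 mm) begins 54 mm behind the grasp point. The pads swing forward as they close: fully open they stand 13 mm farther back than shut.
Start: joints at [1.068, 0.313, 0.046, 1.304, 0, 1.431], TCP at [0.204, 0.538, 0.231] pointing down, gripper open.
Joint ranges: [-2.76, 2.76], [-0.86, 1.69], [-1.03, 1.26], [-2.2, 2.34], [-1.47, 1.5], [-3.14, 3.14]. Speed limits (rad/s): [2.57, 2.57, 3.14, 3.14, 3.14, 3.14].

### API

Orientations are given as a unit quaternion [w, x, y, z].
In Python, from workcell import get_state, viewer, job, env gives the robot as it stands.
- The arm moves only by the tool send_rows, never from a script. Its argument "plan" is a list of rows, each a list of 6 numbers: the shift along the tool's x, y, z in mm, then the turn, a rotation vector about the tool's x, y, z in degrees. A call has exactly 10 rows; each row is the pose to reach, as a shift and turn from the pose commanded when the call began, along the tool's axes at that moment; what a row does not reach only later rows make up. A row lasts 1/8 s, in which the tool goes at most 62.5 mm and 10.7 degrees, less where a joint would pass 70% of its speed; a pose out of reach is approached as far as the arm can. A call with a gripper value outside its range is refused whole. "claw" is the finger opening in mm, from 0 to 85.4, set as the call begins (left out, the last holds). The fingers move at their own pace and stop on an object; "newtons" is the grip in N (left out, the last holds). Time passes only in rows, so rows that repeat a pose let the fingers close, or fill a call up. It gives the time, the measured TCP pose, the force and the opening at its end, in the units of the state.
- get_state(): the state, without advancing time (a new reading comes with each control period).
- viewer.read_camera(name): name is "scene" or "top" or "wrist"; returns a dict with "frame" (420x560x3 uint8, blue, green, red), "mtx" (3x3 intrinsics, pixels), "rvec" (rotation vector, rad) and "tvec" (3), from world to camera coordinates, as OpenCV has them. Camera axes: x right, y down, z forward; pixel columns grow to the right and rows downward; lengths in m; the calibration is good to about 2 mm. A picture is of the moment at which its call begins. There is no depth.
- job.hand_in(): hands the job in, once; it reports no verdict.
The state is a dict: "clock": time; "joint_pos": joint angles; "qvel": joint speeds; "tau": joint torques, N m; "tcp_pos": TCP position; "orientation": TCP orientation; "wrist_force": force on the tool from outside, world axes, zero at the start; "ft_torque": the same for the moment, N m; "finger_gap": finger opening in m.
Only numpy, scipy, OpenCV 4.12 (cv2) and the standard library are available. Lean on these libraries where they do the work, as an engineer would, in place of code of your own. Each camera call takes 0.05 s, during which the arm holds its last target.

## Working session

There is one attempt and no reset: what is moved stays moved. The work goes in short steps, Python scripts to look and compute and a tool call to move; the robot and the scene stay as the last step left them, time stands still between calls to the robot, and variables do not carry over. Pictures are saved under pics/ and viewed, and the job is handed in when it is done.

Besides the shell and the picture viewer there is one more tool, called after "Request:" by a JSON object that holds its "method" and its "body", one argument or row to a line. send_rows: Moves the arm, as the interface text tells. Its arguments: {"type":"object","properties":{"plan":{"type":"array"},"claw":{"type":"number"},"newtons":{"type":"number"}},"required":["plan"]}

```bash
mkdir -p pics; ls; python3 - <<'E'
from workcell import get_state, viewer, job, env
import cv2,numpy as np,pickle
print(get_state()); print(env.grasp_offset)
d={}
for n in ["scene","top","wrist"]:
    r=viewer.read_camera(n); d[n]=r; cv2.imwrite(f"pics/{n}0.png",r["frame"]); 
    R,_=cv2.Rodrigues(np.array(r["rvec"])); print(n,(-R.T@np.ravel(r["tvec"])).round(3),r["mtx"][0][0])
pickle.dump(d,open("v0.pkl","wb"))
E
```

```text
pics
{'clock': 0.0, 'joint_pos': array([1.06835782e+00, 3.13955650e-01, 4.50234686e-02, 1.30358760e+00,
       1.38360221e-05, 1.43119073e+00]), 'qvel': array([ 4.99301917e-04, -5.28590893e-05,  1.51964838e-04, -1.71519117e-03,
        1.28435659e-03, -1.23582625e-04]), 'tau': array([-8.21970571e-04, -4.80630898e+01,  2.98530489e+01,  1.96262891e-02,
       -2.08869592e-04, -1.98039413e-05]), 'tcp_pos': array([0.20385454, 0.53713408, 0.23045251]), 'orientation': array([ 0.69530537,  0.1270016 ,  0.69569919, -0.12815492]), 'wrist_force': array([-0.32455537,  0.20069119, -0.06248481]), 'ft_torque': array([0.00447881, 0.03283064, 0.03615922]), 'finger_gap': 0.08558225136337101}
0.0187
scene [ 1.274 -0.349  1.121] 475.5405450076831
top [0.461 0.005 1.227] 409.415170671331
wrist [0.126 0.568 0.373] 328.22350883834883
```

View pics/scene0.png

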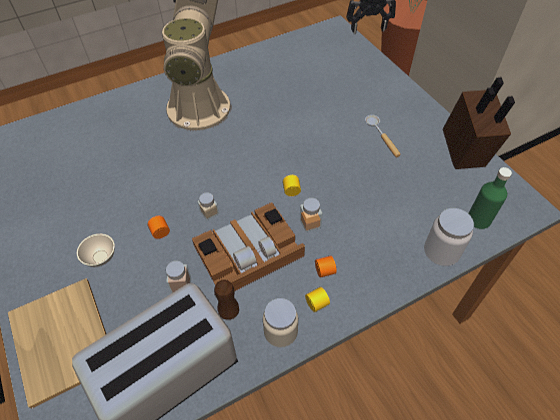

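View pics/top0.png

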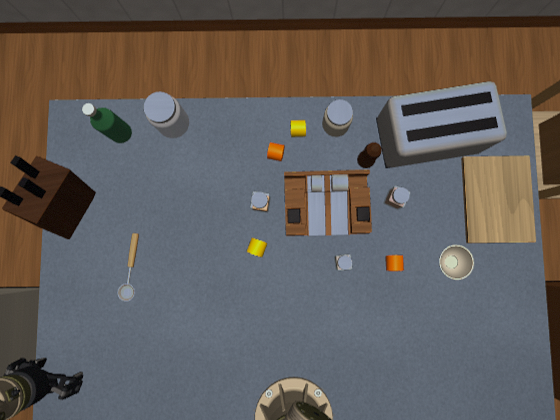

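View pics/wrist0.png

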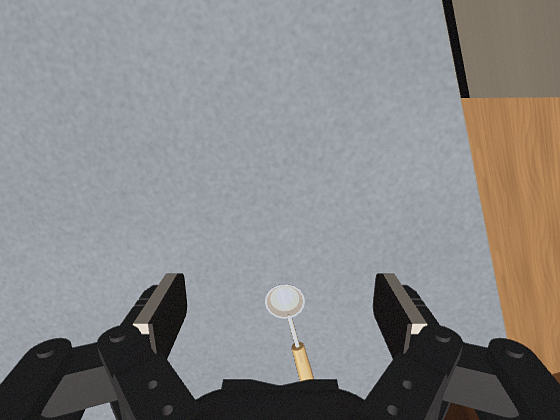

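```bash
python3 - <<'E'
import cv2,pickle,numpy as np
d=pickle.load(open("v0.pkl","rb"))
a=d["top"]["frame"][155:250,270:385]; b=d["scene"]["frame"][190:295,185:315]
a=cv2.resize(a,None,fx=6,fy=6,interpolation=cv2.INTER_CUBIC)
b=cv2.resize(b,None,fx=5.5,fy=5.5,interpolation=cv2.INTER_CUBIC)
cv2.imwrite("pics/ct.png",a);cv2.imwrite("pics/cs.png",b)
E
```

```text
(no output)
```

View pics/ct.png

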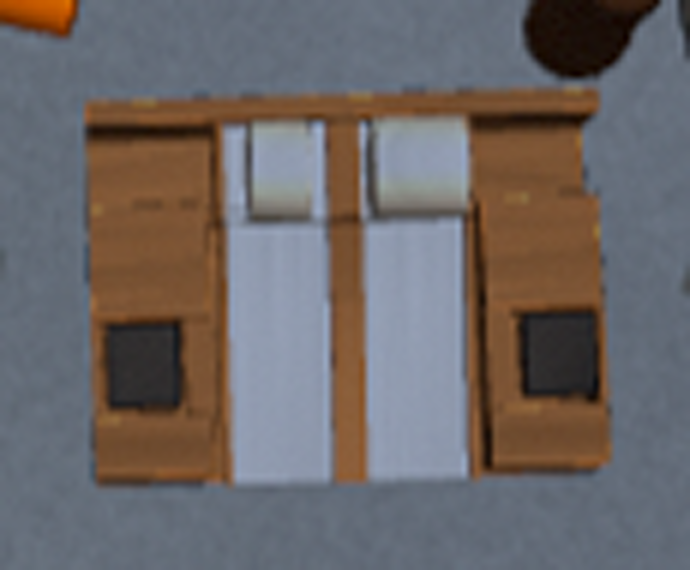

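View pics/cs.png

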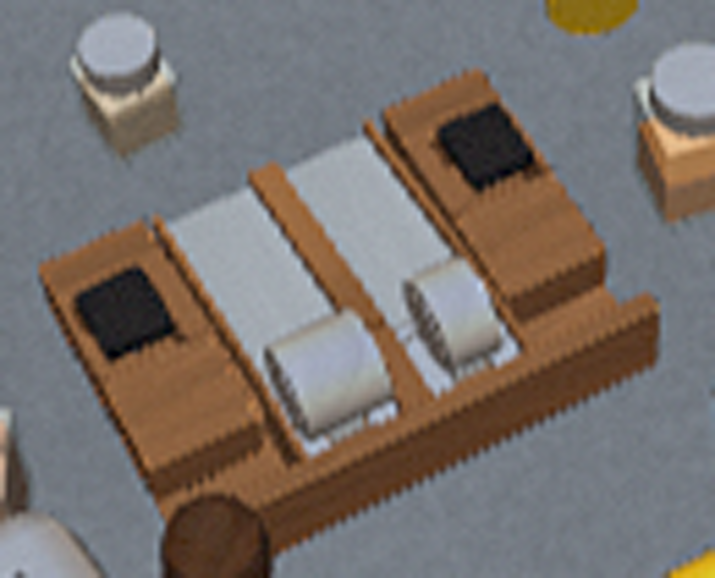

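Candidates (top view px): the tin in the left lane (317,184) is short. The tin in the right lane (340,184) is clearly longer. Orange (276,152) and (395,263) and yellow (298,128) and (257,247) are look-alikes to ignore. Both crops agree that the long tin is in the right lane, so I need the right key, at (363,213).

```bash
cat > h.py <<'E'
import cv2,numpy as np
def ray(cam,uv):
    R,_=cv2.Rodrigues(np.array(cam["rvec"],float)); t=np.ravel(cam["tvec"])
    c=-R.T@t; p=np.linalg.inv(np.array(cam["mtx"]))@np.array([uv[0],uv[1],1.]); return c,R.T@p
def onz(cam,uv,z):
    c,d=ray(cam,uv); return c+d*(z-c[2])/d[2]
def proj(cam,P):
    return cv2.projectPoints(np.array(P,float).reshape(-1,3),np.array(cam["rvec"],float),np.ravel(cam["tvec"]).astype(float),np.array(cam["mtx"],float),None)[0].reshape(-1,2)
E
python3 - <<'E'
from h import *
import pickle
d=pickle.load(open("v0.pkl","rb"))
def keys(n,box,th=70):
    f=d[n]["frame"]; x0,y0,x1,y1=box
    m=np.zeros(f.shape[:2],np.uint8); m[y0:y1,x0:x1]=(f[y0:y1,x0:x1].max(2)<th)
    k,l,s,c=cv2.connectedComponentsWithStats(m)
    return [(s[i,4],c[i]) for i in range(1,k) if s[i,4]>60]
for n,box in (("top",(280,195,385,245)),("scene",(190,195,300,262))):
    r=sorted(keys(n,box),key=lambda a:a[1][0]); 
    P=[onz(d[n],c,.055) for a,c in r]
    for (a,c),p in zip(r,P): print(n,a,c.round(1),p.round(4))
    if len(P)==2:
        L,Rr=(P if n=="top" else P[::-1]); v=L-Rr; yaw=np.arctan2(-v[0],v[1]); print("mid",((L+Rr)/2).round(4),"len",np.linalg.norm(v).round(4),"yaw",np.degrees(yaw))
# rear board top corners z .054 in top
for u in ((270+87/6-.5,155+104/6),(270+597/6,155+92/6)): print(onz(d["top"],u,.054).round(4))
print("tin rect")
for u in ((270+372/6,155+165/6),(270+467/6,155+165/6)): print(onz(d["top"],u,.075).round(4))
print("jar_c",onz(d["top"],(344,262),.07).round(3),"jar_b",onz(d["top"],(400,197),.092).round(3),"mill",onz(d["top"],(373,149),.145).round(3))
E
```

```text
top 177 [293.6 215.5] [ 0.5721 -0.007   0.055 ]
top 186 [362.9 213.6] [ 0.5755 -0.2062  0.055 ]
mid [ 0.5738 -0.1066  0.055 ] len 0.1992 yaw 0.9681047492124019
scene 196 [207.2 246.7] [ 0.581  -0.2086  0.055 ]
scene 180 [273.  216.4] [ 0.5783 -0.0098  0.055 ]
mid [ 0.5797 -0.1092  0.055 ] len 0.1989 yaw 0.7831343611416511
[0.6988 0.0194 0.054 ]
[ 0.7018 -0.2294  0.054 ]
tin rect
[ 0.6635 -0.1173  0.075 ]
[ 0.663  -0.1624  0.075 ]
jar_c [ 0.438 -0.146  0.07 ] jar_b [ 0.617 -0.305  0.092] mill [ 0.741 -0.222  0.145]
```

```bash
cat > mv.py <<'E'
import numpy as np
from scipy.spatial.transform import Rotation as Ro
def sR(s): w,x,y,z=s["orientation"]; return Ro.from_quat([x,y,z,w])
YAW=np.radians(0.9)
def tgt(sgn=1):
    y=sgn*np.array([-np.sin(YAW),np.cos(YAW),0]); x=np.array([0,0,-1.]); return Ro.from_matrix(np.c_[x,y,np.cross(x,y)])
def delta(s,p,R):
    r=sR(s); return (r.inv().apply(np.array(p)-s["tcp_pos"])*1000).round(1),np.degrees((r.inv()*R).as_rotvec()).round(2)
O=np.array([0.574,-0.107])
def D(x,y): c,s=np.cos(YAW),np.sin(YAW); return O+np.array([c*x-s*y,s*x+c*y])
E
python3 - <<'E'
from mv import *
from workcell import get_state
s=get_state(); print(sR(s).as_matrix().round(3))
p=[*D(0,-.0665),.16]; print(p)
for g in (1,-1): print(g,delta(s,p,tgt(g)))
E
```

```text
[[-0.001  0.355  0.935]
 [-0.001  0.935 -0.355]
 [-1.    -0.001 -0.   ]]
[np.float64(0.575044536601236), np.float64(-0.17349179606003043), 0.16]
1 (array([  71.2, -532.7,  599.2]), array([-21.69,  -0.03,   0.07]))
-1 (array([  71.2, -532.7,  599.2]), array([1.5831e+02, 1.0000e-01, 4.0000e-02]))
```

Request:
{"method": "send_rows", "body": {
  "plan": [
    [0,-40,45,-3,0,0],
    [0,-80,90,-6,0,0],
    [0,-120,135,-9,0,0],
    [0,-160,180,-12,0,0],
    [0,-200,225,-15,0,0],
    [0,-240,270,-18,0,0],
    [0,-280,315,-20,0,0],
    [0,-320,360,-21.7,0,0],
    [0,-360,405,-21.7,0,0],
    [0,-400,450,-21.7,0,0]
  ],
  "claw": 53
}}

```text
clock: 1.4
tcp_pos: [0.4833, 0.002, 0.2313]
orientation: [0.707, -0.005, 0.707, 0.006]
wrist_force: [1.1, 0.8, -0.3]
finger_gap: 0.0532
```

```bash
python3 - <<'E'
from mv import *
from workcell import get_state
s=get_state(); print(s["clock"],s["tcp_pos"],s["finger_gap"],s["wrist_force"])
print(delta(s,[*D(0,-.0665),.14],tgt(1)))
E
```

```text
1.4 [0.48334178 0.00202182 0.23125162] 0.05318726887463707 [ 1.11205055  0.81218709 -0.26543069]
(array([  91.2, -177. ,   88.9]), array([-0.  ,  0.01, -0.02]))
```

Request:
{"method": "send_rows", "body": {
  "plan": [
    [0,-30,15,0,0,0],
    [0,-65,32,0,0,0],
    [0,-100,50,0,0,0],
    [10,-135,68,0,0,0],
    [30,-160,80,0,0,0],
    [50,-175,88,0,0,0],
    [70,-177,89,0,0,0],
    [90,-177,89,0,0,0],
    [91,-177,89,0,0,0],
    [91,-177,89,0,0,0]
  ]
}}

```text
clock: 2.65
tcp_pos: [0.5747, -0.1713, 0.1406]
orientation: [0.707, -0.006, 0.707, 0.006]
wrist_force: [0.1, 0.2, 0.5]
finger_gap: 0.0527
```

```bash
python3 - <<'E'
from mv import *
from workcell import get_state,viewer
import cv2,pickle
s=get_state(); print(s["clock"],s["tcp_pos"],s["finger_gap"],s["wrist_force"])
print(delta(s,[*D(0,-.0665),.1],tgt(1)))
d={}
for n in ("scene","wrist","top"): d[n]=viewer.read_camera(n)
pickle.dump((d,s),open("v1.pkl","wb"))
cv2.imwrite("pics/w1.png",d["wrist"]["frame"])
cv2.imwrite("pics/s1.png",cv2.resize(d["scene"]["frame"][130:310,140:380],None,fx=3,fy=3,interpolation=cv2.INTER_CUBIC))
E
```

```text
2.65 [ 0.5746913  -0.17125655  0.14058406] 0.05267812847221471 [0.1321375  0.15574861 0.541701  ]
(array([40.6, -2.2,  0.3]), array([ 0.04,  0.  , -0.01]))
```

View pics/w1.png

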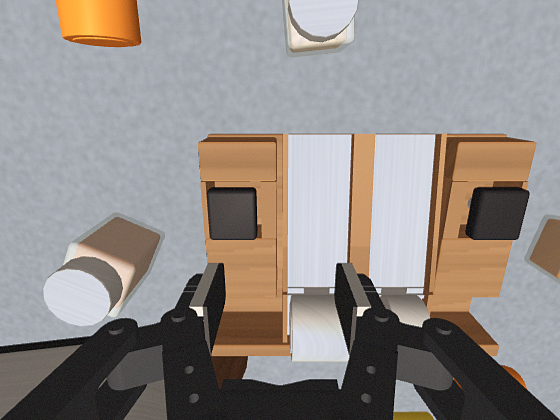

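View pics/s1.png

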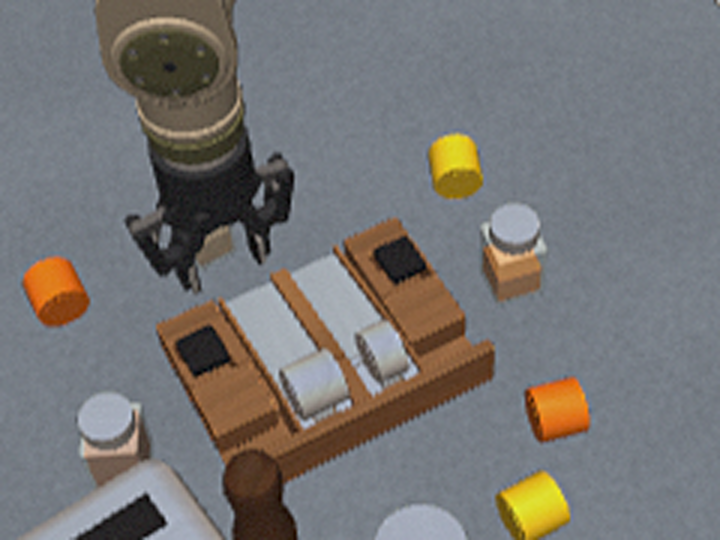

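```bash
python3 - <<'E'
from h import *; from mv import *
import pickle
d,s=pickle.load(open("v1.pkl","rb")); w=d["wrist"]
f=w["frame"]; 
for x0,x1 in ((203,265),(455,535)):
    m=np.zeros(f.shape[:2],np.uint8); m[178:255,x0:x1]=f[178:255,x0:x1].max(2)<60
    k,l,st,c=cv2.connectedComponentsWithStats(m); i=1+st[1:,4].argmax(); print(st[i],c[i],onz(w,c[i],.055).round(4))
    a,b,ww,hh=st[i][:4]; print([onz(w,q,.055)[:2].round(4) for q in ((a,b),(a+ww,b+hh))])
# front edge corners of lanes px
for u,z in (((286,134),.0203),((351,134),.0203),((375,134),.0203),((436,134),.0203)): print(u,onz(w,u,z).round(4))
R=sR(s); T=s["tcp_pos"]
im=f.copy()
for y in (-.0415,-.0265,.0265,.0415):
  for z in (-.011,.011):
    for bk,col in ((0,(0,0,255)),(.006,(0,255,0))):
      p=proj(w,T+R.apply([-bk,y,z]))[0]; cv2.circle(im,tuple(int(round(v)) for v in p),2,col,-1)
cv2.imwrite("pics/w1o.png",cv2.resize(im[120:400,150:470],None,fx=2,fy=2))
E
```

```text
[207 187  51  53 520] [233.93846154 205.09423077] [ 0.5664 -0.204   0.055 ]
[array([ 0.5531, -0.223 ]), array([ 0.594 , -0.1866])]
[ 465  187   64   53 2797] [496.49910619 212.95888452] [ 0.5693 -0.0106  0.055 ]
[array([ 0.55  , -0.0377]), array([0.5905, 0.019 ])]
(286, 134) [ 0.5183 -0.1664  0.0203]
(351, 134) [ 0.5175 -0.1154  0.0203]
(375, 134) [ 0.5171 -0.0965  0.0203]
(436, 134) [ 0.5164 -0.0486  0.0203]
```

View pics/w1o.png

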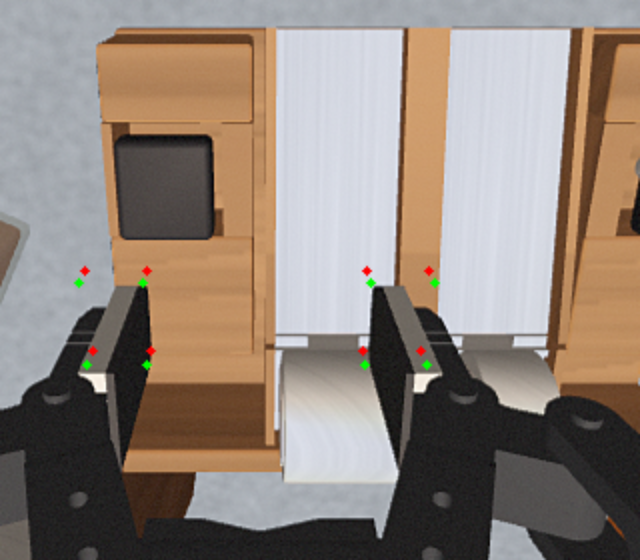

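Request:
{"method": "send_rows", "body": {
  "plan": [
    [5,-1,0,0,0,0],
    [15,-2,-1,0,0,0],
    [27,-2,-1,0,0,0],
    [39,-2,-1,0,0,0],
    [51,-2,-1,0,0,0],
    [63,-2,-1,0,0,0],
    [73,-2,-1,0,0,0],
    [80,-2,-1,0,0,0],
    [82,-2,-1,0,0,0],
    [82,-2,-1,0,0,0]
  ],
  "claw": 58
}}

```text
clock: 4.05
tcp_pos: [0.5738, -0.1737, 0.0584]
orientation: [0.707, -0.006, 0.707, 0.006]
wrist_force: [-0.8, 0.4, 0.4]
finger_gap: 0.0579
```

```bash
sed -i 's/0.574,-0.107/0.573,-0.107/' mv.py; python3 - <<'E'
from mv import *
from workcell import get_state,viewer
import cv2,pickle
s=get_state(); print(s["clock"],s["tcp_pos"],s["finger_gap"],s["wrist_force"])
print(delta(s,[*D(0,-.0665),.045],tgt(1)))
d={}
for n in ("scene","wrist"): d[n]=viewer.read_camera(n)
pickle.dump((d,s),open("v2.pkl","wb"))
cv2.imwrite("pics/w2.png",d["wrist"]["frame"])
cv2.imwrite("pics/s2.png",cv2.resize(d["scene"]["frame"][170:300,170:320],None,fx=4.5,fy=4.5,interpolation=cv2.INTER_CUBIC))
E
```

```text
4.05 [ 0.5738305  -0.17366848  0.05840721] 0.057920797274459715 [-0.83699825  0.41728159  0.4355343 ]
(array([13.4,  0.2,  0.2]), array([0.02, 0.02, 0.  ]))
```

View pics/w2.png

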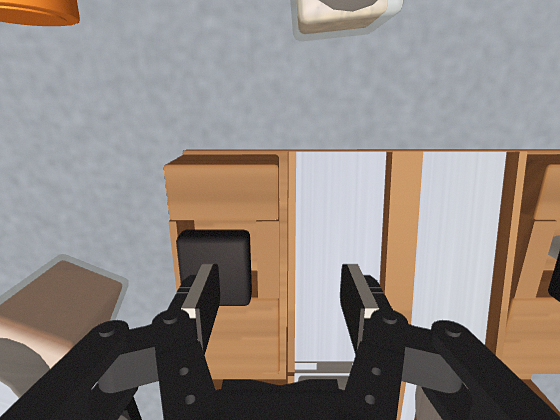

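View pics/s2.png

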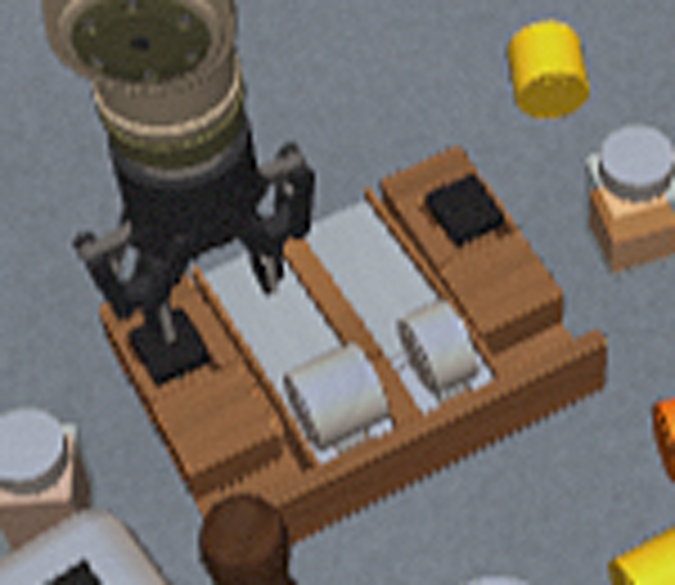

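Request:
{"method": "send_rows", "body": {
  "plan": [
    [2,0,0,0,0,0],
    [4,0,0,0,0,0],
    [6,0,0,0,0,0],
    [8,0,0,0,0,0],
    [10,0,0,0,0,0],
    [11,0,0,0,0,0],
    [12,0,0,0,0,0],
    [13,0,0,0,0,0],
    [14,0,0,0,0,0],
    [14,0,0,0,0,0]
  ]
}}

```text
clock: 5.4
tcp_pos: [0.5737, -0.1736, 0.0443]
orientation: [0.707, -0.006, 0.707, 0.006]
wrist_force: [-1.6, 0.2, 4.2]
finger_gap: 0.0583
```

```bash
python3 - <<'E'
from workcell import get_state,viewer
import cv2
s=get_state(); print(s["clock"],s["tcp_pos"],s["finger_gap"],s["wrist_force"],s["ft_torque"])
d={n:viewer.read_camera(n) for n in ("scene","wrist")}
a=cv2.resize(d["scene"]["frame"][190:290,180:310],(390,300),interpolation=cv2.INTER_CUBIC)
b=cv2.resize(d["wrist"]["frame"],(400,300))
cv2.imwrite("pics/c3.png",cv2.hconcat([a,b]))
E
```

```text
5.4 [ 0.57367267 -0.17364061  0.04432152] 0.058285957771317294 [-1.5904509   0.23199142  4.18646796] [ 0.03268663  0.33661305 -0.07794524]
```

View pics/c3.png

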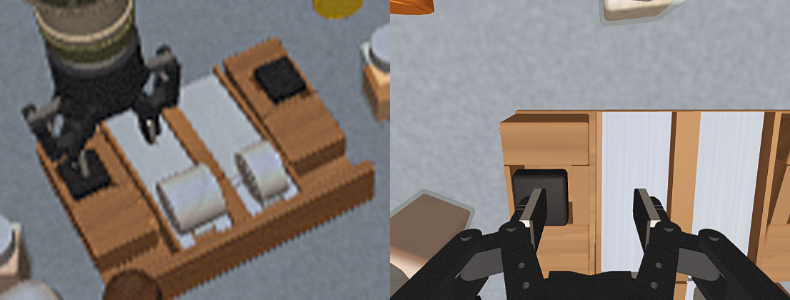

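Request:
{"method": "send_rows", "body": {
  "plan": [
    [1,0,0,0,0,0],
    [2,0,0,0,0,0],
    [3,0,0,0,0,0],
    [4,0,0,0,0,0],
    [5,0,0,0,0,0],
    [6,0,0,0,0,0],
    [7,0,0,0,0,0],
    [8,0,0,0,0,0],
    [8,0,0,0,0,0],
    [8,0,0,0,0,0]
  ]
}}

```text
clock: 6.75
tcp_pos: [0.5737, -0.1737, 0.0382]
orientation: [0.707, -0.006, 0.707, 0.005]
wrist_force: [-6.7, 2.2, 16.9]
finger_gap: 0.058
```

```bash
python3 - <<'E'
from workcell import get_state,viewer
import cv2
s=get_state(); print(s["clock"],s["tcp_pos"],s["finger_gap"],s["wrist_force"],s["ft_torque"])
d={n:viewer.read_camera(n) for n in ("scene","wrist")}
a=cv2.resize(d["scene"]["frame"][190:290,180:310],(390,300),interpolation=cv2.INTER_CUBIC)
b=cv2.resize(d["wrist"]["frame"],(400,300))
cv2.imwrite("pics/c4.png",cv2.hconcat([a,b]))
E
```

```text
6.75 [ 0.57370104 -0.17372942  0.03820118] 0.05798273721210664 [-6.69371844  2.21904802 16.86343321] [0.16287053 1.24814061 0.02545558]
```

View pics/c4.png

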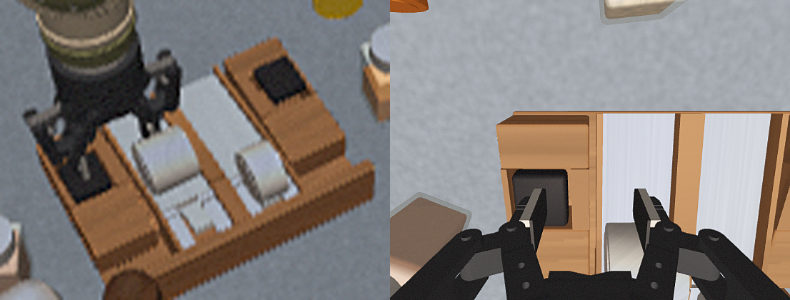

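The tin has come out and stopped against the lane finger, and the push of about 17 N is well past the key's 6 N spring, so the key is at its stop. I'll hold, then check that everything is still.

Request:
{"method": "send_rows", "body": {
  "plan": [
    [0,0,0,0,0,0],
    [0,0,0,0,0,0],
    [0,0,0,0,0,0],
    [0,0,0,0,0,0],
    [0,0,0,0,0,0],
    [0,0,0,0,0,0],
    [0,0,0,0,0,0],
    [0,0,0,0,0,0],
    [0,0,0,0,0,0],
    [0,0,0,0,0,0]
  ]
}}

```text
clock: 8.1
tcp_pos: [0.5737, -0.1737, 0.0382]
orientation: [0.707, -0.006, 0.707, 0.005]
wrist_force: [-6.5, 2.5, 16.8]
finger_gap: 0.0581
```

```bash
python3 - <<'E'
from workcell import get_state,viewer
import cv2,numpy as np,pickle
from h import *
s=get_state(); print(s["clock"],s["tcp_pos"],s["wrist_force"])
a=viewer.read_camera("scene"); v=[viewer.read_camera("wrist")["frame"] for _ in range(6)]
print("wrist diff over 0.3s",np.abs(v[0].astype(int)-v[-1]).max())
cv2.imwrite("pics/s5.png",cv2.resize(a["frame"][180:300,170:320],None,fx=5,fy=5,interpolation=cv2.INTER_CUBIC))
d0=pickle.load(open("v0.pkl","rb"))["scene"]["frame"]
df=(np.abs(a["frame"].astype(int)-d0).max(2)>50).astype(np.uint8); k,l,st,c=cv2.connectedComponentsWithStats(df)
print([x.tolist() for x in st[1:] if x[4]>15])
cv2.imwrite("pics/w5.png",v[-1])
E
```

```text
8.1 [ 0.5736937  -0.17372178  0.03821639] [-6.53141802  2.49023725 16.84357824]
wrist diff over 0.3s 30
[[150, 0, 26, 58, 361], [160, 0, 81, 245, 8186], [346, 0, 50, 34, 800], [253, 3, 6, 9, 16], [215, 5, 3, 18, 36], [381, 20, 5, 11, 25], [212, 22, 57, 55, 1987], [153, 59, 11, 12, 79], [224, 232, 32, 38, 286], [201, 251, 16, 7, 36]]
```

View pics/s5.png

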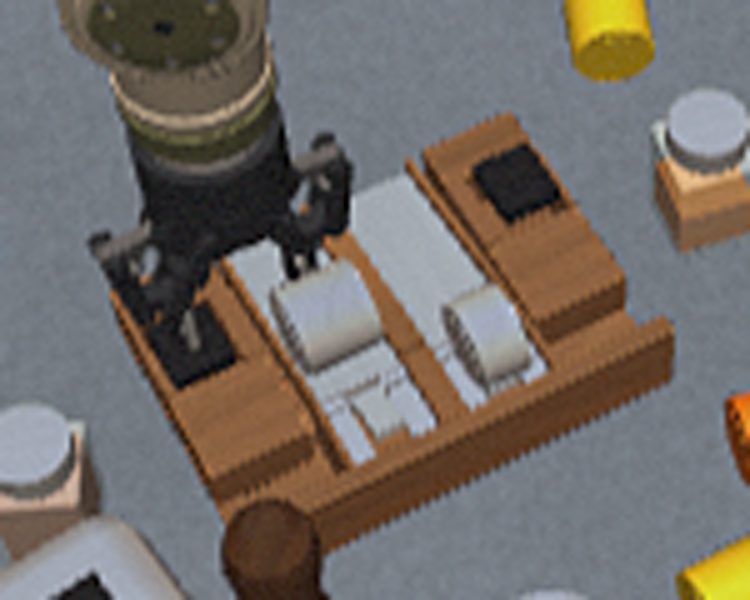

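View pics/w5.png

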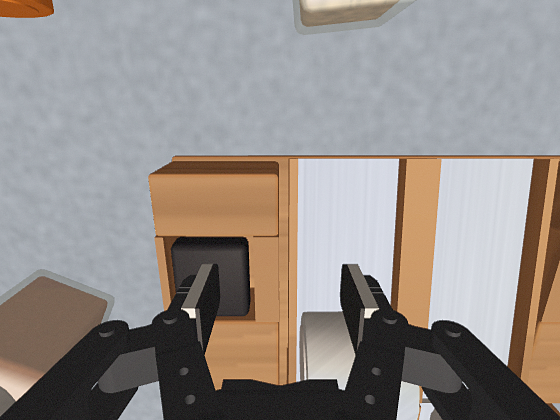

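```bash
python3 - <<'E'
from workcell import viewer
from h import *; from mv import *
import time
a=viewer.read_camera("scene"); v=[viewer.read_camera("wrist")["frame"].astype(int) for _ in range(8)]
p=onz(a,(170+328/5,180+317/5),.062); print("tin dispenser x",(p[:2]-O)@[np.cos(YAW),np.sin(YAW)], "y",(p[:2]-O)@[-np.sin(YAW),np.cos(YAW)])
for i in range(1,8):
    q=np.abs(v[i]-v[0]).max(2); print(q.max(),(q>15).sum(),np.argwhere(q>15)[:2].tolist())
E
```

```text
tin dispenser x 0.03913036068857727 y -0.03332216224838643
40 680 [[0, 37], [0, 47]]
37 619 [[0, 34], [2, 0]]
37 590 [[0, 43], [2, 40]]
36 615 [[2, 0], [2, 40]]
39 633 [[0, 20], [0, 44]]
37 601 [[1, 17], [4, 9]]
36 685 [[1, 47], [2, 21]]
```

The tin sits at dispenser x of about 39 mm, which is where touching the finger puts it (36 mm or just over). The frame differences look like camera noise spread over the image, with no sign of drift. Handing in.

```bash
python3 - <<'E'
from workcell import job,get_state
print(job.hand_in()); s=get_state(); print(s["clock"],s["tcp_pos"],s["wrist_force"])
E
```

```text
the job is handed in; nothing more can be done
None
the job is handed in; nothing more can be done
```

I ejected the long tin and caught it, then handed the job in after about 9 s of robot time. No verdict was reported. The long tin was in the right lane: I pressed the right key with one fingertip and stood the other finger, opened to 58 mm, in that lane.

**Last checks:**
- **Key:** it was held with about 17 N, well past its 6 N spring, so I take it to be fully down. I did not measure its travel directly.
- **Long tin:** it lay centred in its lane at dispenser x of about +39 mm, where touching the finger puts it. Contact with the finger is judged from that position, because I had no force reading for the tin itself.
- **Stillness:** the tool stayed put over the 1.25 s hold. Wrist pictures over the last 0.4 s differed by up to 40 grey levels in scattered pixels, which I took as camera noise.
- **Surroundings:** comparing pictures before and after showed changes only at the arm, the long tin and its lane. The short tin, its key and the jars and kitchen things looked unmoved.
- **Unexplained reading:** a sideways force of about 6.5 N was present while pressing. It appeared before the tin moved, so I put it down to the finger on the key.

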